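# Unlock the paint box with its square key and slide the lid open

### The job

The paint box is locked. Lift the square T-handled key out of its wooden stand, push it fully home in the square socket of the box's lock and with it turn the lock anticlockwise (seen from above) as far as it goes; then slide the box's lid fully open and leave the key standing in the lock. Do not disturb the flower pot, the jar or the dish.

Things in the scene. Friction and masses are not known exactly. Their poses are not given: they have to be found in the camera images.
- case: Fixed wooden paint box 70 mm high. Origin: on its underside, on the lid track's centre line, mid-length; z up. It reaches x -85 to +140, y -155 to +155 mm in its frame. Compartment at -y, which the lid shuts; deck at +y, on to which the lid slides. The wide rim at +x holds the lock (axis x +105, y -27.5). Aluminium lips (top 70 mm up) along both sides let the lid only slide along y.
- lid_center (a point): Centre of the loose flat white lid, 136 by 140 by 8 mm, 0.3 kg, axes parallel to the box's. Shut it is at y -75 mm in the box's frame; it slides freely to +y until the end wall stops it at about y +77 (150 mm of travel). Its top is 63 mm above the table. Locked, the lock's lobe stops the +x end of its crossbar.
- lid_bar (a point): Middle of the dark wooden crossbar standing on the lid's middle, half-way up (80.5 mm above the table). Bar along x: 110 mm long with round ends, 14 mm thick (y), top 98 mm and foot 63 mm above the table. To open, push its -y face near the middle towards +y with a few newtons; axes as the lid's.
- latch (a joint): Angle of the brass lock, rad, about the vertical, growing anticlockwise seen from above. Starts 0 to 0.25 (locked: a flat brass lobe of radius 62 mm points towards the lid); end stop 1.4 (lobe swung away; lid free from about 1.0). Friction 0.08 N m; stays where left. The key has about 0.12 rad of play each way, so it must turn that much farther than the lock.
- socket (a point): Centre of the mouth of the lock's square socket, 82 mm above the table, in the top of a brass block 42 mm square. Socket 20 mm square, 28 mm deep, 2 mm chamfer; its sides lie along this point's x and y axes, which turn with the lock; z points up, out of the socket.
- key_center (a point): Half-way up the loose steel T key, 95 mm long, 0.2 kg. z up the shank, away from the tip. Shank 18 mm square, sides along x and y; tip 47.5 mm below this point. Crossbar handle on top, along x: 80 mm long, 16 wide, 16 high, centre 39.5 mm above this point. Fits the socket in any of four quarter turns. Starts upright in the stand, 35 mm deep in a 20 mm square hole.
- key_tip (a point): Centre of the flat end of the key's shank (the end that goes into the socket), 47.5 mm below the key's centre; axes as the key's.
- stand: Fixed dark wooden block, 90 by 90 by 45 mm, that holds the key upright in the square hole in its middle. Origin at the centre of its underside, sides along x and y. It stands left or right of the box.
- pot: Loose terracotta flower pot, rim 110 mm across, 110 mm high; leave it. Origin at the centre of its underside. It stands on the other side of the box from the stand.
- jar: Loose glass jar with white cap, 60 mm across, 70 mm high; leave it. Origin at the centre of its underside. Beside the far half of the box.
- dish: Loose white porcelain dish, 100 mm across, 22 mm high; leave it. Origin at the centre of its underside. Beside the far half of the box.
Not all that is in view belongs to the job. What is shaped like the part that bears key_center but orange is not meant. There is more than one size of the part that bears lid_center; the job needs the larger.

How it is judged:
By the outcome, as a careful person would: the job done as asked, in the order asked, and still so for the second after the job is handed in, with the robot touching nothing.
It also fails if it takes over 61 s, if anything falls off the work surface, if the arm or the gripper's body presses on something with over 40 N, if the wrist force passes 120 N, or if a joint passes its speed limit or range.

### The arm

A 6-joint arm with a two-finger parallel gripper is mounted at the origin on the work surface. World frame = base frame: x ahead of the robot, y to its left, z up, the work surface at z = 0. Lengths are in m, angles in rad, forces in N, time in s.
With the tool pointing down it reaches from about 0.25 to 0.725 m from the base axis. Payload 4 kg.
Tool frame: the origin (TCP) lies midway between the tips of the shut fingers; the grasp point (between the pads) lies 19 mm behind it (bot.grip_point_offset is the distance from the TCP to the grasp point, in m); z points along the fingers, y is the line along which they close (so a half turn about z gives the same grasp; the last joint's range is limited). The gripper opens to 85 mm and grips with 20 to 120 N. Pads are 22 mm wide; open, the fingers measure 114 mm over their backs; the gripper's body (76 mm by 85 mm) begins 54 mm behind the grasp point. The pads swing forward as they close: fully open they stand 13 mm farther back than shut.
Start: joints at [1.27, 0.241, 0.005, 1.335, 0, 1.571], TCP at [0.148, 0.478, 0.201] pointing down, gripper open.
Joint ranges: [-2.72, 2.72], [-1.05, 1.87], [-1.09, 1.28], [-1.99, 2.15], [-1.42, 1.44], [-3.14, 3.14]. Speed limits (rad/s): [2.79, 2.79, 3.14, 3.14, 3.14, 3.14].

### API

Orientations are given as a unit quaternion [x, y, z, w].
In Python, from workcell import bot gives the robot as it stands.
- The arm moves only by the tool step_arm, never from a script. Its argument "targets" is text: rows parted by semicolons, each of 7 numbers parted by spaces: the opening, from -1 (shut) to 1 (fully open), so that 0 is half open, then the shift along the world's x, y, z normalised to -1 to 1, where 1 is 0.5 m, then the turn, a rotation vector about the world's x, y, z normalised to -1 to 1, where 1 is pi/4 rad. In form: gripper x y z wx wy wz; .... A call has 1 to 10 rows; each row is the pose to reach, as a shift and turn from the pose commanded when the call began; what a row does not reach only later rows make up. A row lasts 1/12 s, in which the tool goes at most 41.7 mm and 7.16 degrees, less where a joint would pass 70% of its speed; a pose out of reach is approached as far as the arm can. A call with a number of a shift or a turn outside -1 to 1 is refused whole. A call with a gripper value outside its range is refused whole. The fingers move at their own pace and stop on an object; the grip force is fixed at half the most. Time passes only in rows, so rows that repeat a pose let the fingers close. It gives the time, the measured TCP pose, the force, the opening and the grip force at its end, in the units of the state.
- bot.get_obs(): the state, without advancing time (a new reading comes with each control period).
- bot.camera(name): name is "side" or "top"; returns the picture (420x560x3 uint8, red, green, blue); there is no depth.
- bot.camera_info(name): a dict with "vertical_fov" (degrees; the focal length in pixels is half the picture's height over the tangent of half this angle, whatever the lens; pixels are square), "cx", "cy" (the principal point, pixels), "pose" (4x4, takes a point from camera to world coordinates). Camera axes: x right, y up, looking along -z (the intrinsics and any distortion apply to the point x, -y, -z); pixel columns grow to the right and rows downward; lengths in m; the calibration is good to about 2 mm. A picture is of the moment at which its call begins. camera_info takes no time and is no camera call.
- bot.job_done(): hands the job in; it is judged then, once.
The state is a dict: "clock": time; "joint_pos": joint angles; "joint_vel": joint speeds; "tau": joint torques, N m; "eef_pos": TCP position; "tool_rot": TCP orientation; "ft_force": force on the tool from outside, world axes, zero at the start; "ft_torque": the same for the moment, N m; "grip_width": finger opening in m; "grasp_force": force on a finger pad.
Only numpy, scipy, OpenCV 4.12 (cv2) and the standard library are available. Lean on these libraries where they do the work, as an engineer would, in place of code of your own. Each camera call takes 0.05 s, during which the arm holds its last target. There are 200 camera calls.

## Working session

There is one attempt and no reset: what is moved stays moved. The work goes in short steps, Python scripts to look and compute and a tool call to move; the robot and the scene stay as the last step left them, time stands still between calls to the robot, and variables do not carry over. Pictures are saved under pics/ and viewed, at most 10 in all, crops included, and the job is handed in when it is done.

Besides the shell and the picture viewer there is one more tool, called after "Emit:" as a command line: name --argument value ..., lists and objects as JSON in quotes. step_arm: Moves the arm, as the interface text tells. Scaled input: -1 to 1 covers 0.5 m each way for a shift and pi/4 rad each way for a turn. Its arguments: {"type":"object","properties":{"targets":{"type":"string"}},"required":["targets"]}

```bash
mkdir -p pics; ls; python3 - <<'E'
from workcell import bot
import cv2
for n in("top","side"):
    cv2.imwrite(f"pics/{n}0.png",bot.camera(n)[:,:,::-1]); i=bot.camera_info(n); print(n,i)
o=bot.get_obs();print(o)
E
```

```text
pics
top {'vertical_fov': 51.29098397573464, 'cx': 284.2799558356151, 'cy': 210.5901963747631, 'pose': array([[ 6.88717440e-03,  9.83079617e-01, -1.83049267e-01,
         3.71370078e-01],
       [-9.99958763e-01,  5.68708508e-03, -7.08024126e-03,
        -4.63229319e-04],
       [-5.91942411e-03,  1.83090481e-01,  9.83078245e-01,
         1.27144516e+00],
       [ 0.00000000e+00,  0.00000000e+00,  0.00000000e+00,
         1.00000000e+00]])}
side {'vertical_fov': 57.64270414942003, 'cx': 279.3398187354255, 'cy': 212.57227981856025, 'pose': array([[ 0.78236768,  0.3818533 , -0.49202528,  0.12624615],
       [-0.62276119,  0.49019269, -0.60981934, -0.55268943],
       [ 0.00832567,  0.78351719,  0.62131434,  0.62867232],
       [ 0.        ,  0.        ,  0.        ,  1.        ]])}
{'clock': 0.1, 'joint_pos': array([1.26997856e+00, 2.41325587e-01, 3.84326245e-03, 1.33521176e+00,
       4.19651888e-06, 1.57080829e+00]), 'joint_vel': array([-1.29757476e-03,  2.93481961e-05,  2.12262358e-03, -4.75315695e-04,
       -1.44886818e-03,  4.68031805e-04]), 'tau': array([-7.85108587e-04, -3.73136652e+01,  2.53010470e+01,  1.08525853e-02,
       -6.83941198e-05,  8.45704392e-06]), 'eef_pos': array([0.14796108, 0.47694083, 0.20030208]), 'tool_rot': array([ 1.49848260e-01,  9.88708551e-01, -9.37852029e-04, -1.44251206e-04]), 'ft_force': array([-0.85135576,  0.46316836,  0.02360885]), 'ft_torque': array([0.01231465, 0.00656079, 0.05258479]), 'grasp_force': 0.0, 'grip_width': 0.0857114538519131}
```

View pics/top0.png

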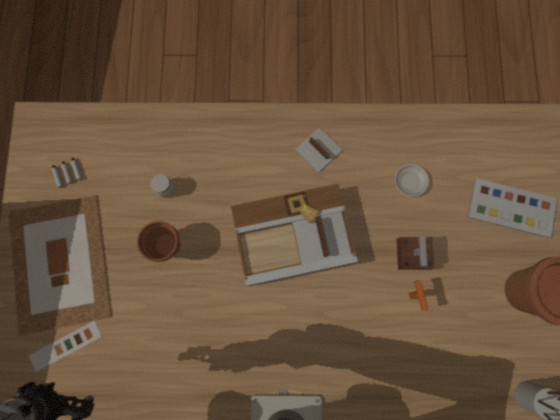

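View pics/side0.png

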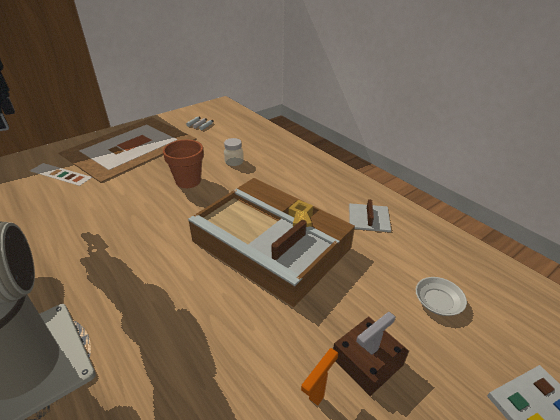

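The top view shows the box at about (295,235), with the lock at (297,203) and the lid at the right. The stand and steel key are at (415,253), the orange decoy at (421,295), the pot at (158,241), the jar at (161,185) and the dish at (412,180). I'll zoom in to measure.

```bash
python3 - <<'E'
import cv2,numpy as np
t=cv2.imread("pics/top0.png");s=cv2.imread("pics/side0.png")
def crop(im,x,y,w,h,k,name):
    c=cv2.resize(im[y:y+h,x:x+w],None,fx=k,fy=k,interpolation=cv2.INTER_CUBIC)
    c=np.clip(255*(c/255.)**.6,0,255).astype(np.uint8)
    for u in range((x+9)//10*10,x+w,10):
        cv2.line(c,((u-x)*k,0),((u-x)*k,6 if u%50 else 14),(0,255,255),1); 
        if u%20==0: cv2.putText(c,str(u),((u-x)*k-10,24),0,.4,(0,255,255),1)
    for v in range((y+9)//10*10,y+h,10):
        cv2.line(c,(0,(v-y)*k),(6,(v-y)*k),(0,255,255),1)
        if v%20==0: cv2.putText(c,str(v),(8,(v-y)*k+4),0,.4,(0,255,255),1)
    cv2.imwrite(name,c)
crop(t,225,178,215,110,3,"/tmp/a.png");
a=cv2.imread("/tmp/a.png")
crop(t,225,178,215,130,3,"pics/c1.png")
crop(s,180,170,250,225,3,"/tmp/b.png"); b=cv2.imread("/tmp/b.png"); cv2.imwrite("pics/c2.png",b[:600])
crop(t,385,225,60,80,7,"/tmp/k.png");crop(t,270,185,60,80,7,"/tmp/l.png")
cv2.imwrite("pics/c3.png",np.hstack([cv2.resize(cv2.imread("/tmp/k.png"),None,fx=.95,fy=1),cv2.imread("/tmp/l.png")])[:600,:800])
crop(s,180,175,260,195,3,"pics/c2.png")
E
```

```text
(no output)
```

View pics/c1.png

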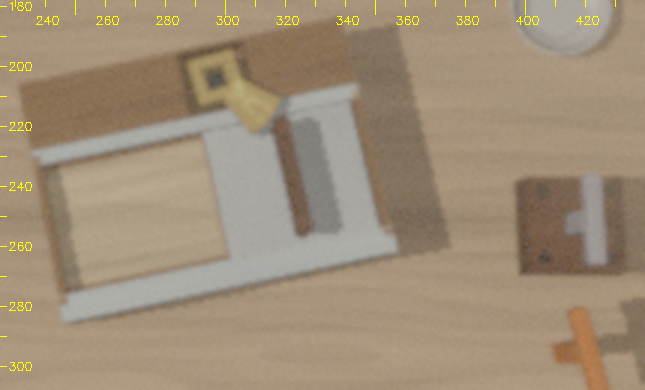

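View pics/c2.png

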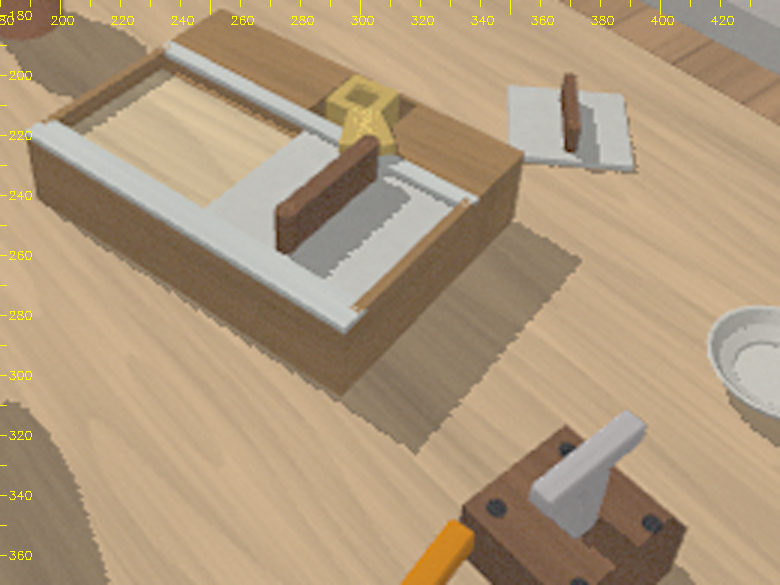

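```bash
cat > h.py <<'E'
import numpy as np, cv2
from scipy.optimize import least_squares
from workcell import bot
C={n:bot.camera_info(n) for n in("top","side")}
def proj(n,P,k=0):
    c=C[n];f=210/np.tan(np.radians(c["vertical_fov"]/2));T=np.linalg.inv(c["pose"])
    p=np.atleast_2d(P)@T[:3,:3].T+T[:3,3];x=p[:,0]/-p[:,2];y=-p[:,1]/-p[:,2]
    d=1+k*(x*x+y*y)
    return np.c_[c["cx"]+f*x*d,c["cy"]+f*y*d]
def W(q,P):
    P=np.atleast_2d(np.array(P,float));c,s=np.cos(q[2]),np.sin(q[2])
    return np.c_[q[0]+c*P[:,0]-s*P[:,1],q[1]+s*P[:,0]+c*P[:,1],P[:,2]]
def fit(q0,obs,k=(0,0)):
    # obs: list of (cam, local xyz in m, pixel)
    g=lambda q:np.concatenate([(proj(n,W(q,P),k[n=="side"])-px).ravel() for n,P,px in obs])
    r=least_squares(g,q0,loss="soft_l1");return r.x,g(r.x).reshape(-1,2)
T=lambda a,b:np.array([225+a/3,178+b/3]); S=lambda a,b:np.array([180+a/3,175+b/3])
E
cat > m.py <<'E'
from h import *
np.set_printoptions(precision=4,suppress=True)
bx=[("top",(.14,.155,.07),T(20,87)),("top",(.14,-.155,.07),T(343,22)),("top",(-.085,.155,.07),T(62,315)),("top",(-.085,-.155,.07),T(397,248)),
("side",(.14,-.155,.07),S(522,155)),("side",(.14,.155,.07),S(222,10)),("side",(-.085,.155,.07),S(30,127)),("side",(-.085,-.155,0),S(345,395)),("side",(-.085,-.155,.07),S(345,330))]
h=.045
st=[("top",(h,h,h),T(516,179)),("top",(-h,h,h),T(519,275)),("top",(-h,-h,h),T(624,273)),("side",(-h,h,h),S(462,503)),("side",(h,h,h),S(567,426)),("side",(h,-h,h),S(686,527))]
ky=[("top",(.04,0,.105),T(593,175)),("top",(-.04,0,.105),T(595,265)),("side",(.04,-.008,.105),S(646,429)),("side",(.04,.008,.105),S(630,411)),("side",(-.04,.008,.105),S(532,488)),("side",(-.04,-.008,.105),S(546,503))]
b=.021
for nm,o,q in(("box",bx,(.4,0,.2)),("stand",st,(.35,-.25,0)),("key",ky,(.35,-.25,0))):
  for k in((0,0),):
    x,r=fit(q,o,k);print(nm,x);print(r.T)
  if nm=="box":
    Q=x; print("lock",W(Q,(.105,-.0275,.082)),"lidbar",W(Q,(0,-.075,.0805)))
L=W(Q,(.105,-.0275,.082))[0]
lk=[("top",(b,b,.082),T(188,62)),("top",(b,-b,.082),T(235,46)),("top",(-b,-b,.082),T(243,95)),("top",(-b,b,.082),T(197,109)),
("side",(b,b,.082),S(357,75)),("side",(b,-b,.082),S(399,97)),("side",(-b,b,.082),S(327,98)),("side",(-b,-b,.082),S(370,118))]
x,r=fit((L[0],L[1],.2),lk);print("lock direct",x);print(r.T)
for n,P,p in (("top",W(Q,(.105,-.0275,.082)),0),("side",W(Q,(.105,-.0275,.082)),0)):print(proj(n,P))
E
python3 m.py
```

```text
box [ 0.5063 -0.0247  0.2097]
[[-0.0837  0.1399  0.8362  0.6057  1.4918  0.2905 -1.5545 -1.3408 -0.1795]
 [-2.2707 -2.4076  1.4542  0.5981 -1.1919 -1.2921  0.544   0.4556 -0.989 ]]
lock [[ 0.6147 -0.0298  0.082 ]] lidbar [[ 0.5219 -0.0981  0.0805]]
stand [ 0.4817 -0.364  -0.0077]
[[ 3.4757  3.5774  1.0563 -0.9919 -0.8352 -0.1719]
 [-1.0323 -0.841   0.2921 -0.2475 -1.188   0.1432]]
key [ 0.4801 -0.3655 -0.0367]
[[ 1.4384  1.2193  1.3227 -0.8787 -2.2998  0.4677]
 [ 0.2013  0.2428 -0.229  -0.7133 -1.6947  0.6225]]
lock direct [ 0.6126 -0.0291  0.2372]
[[ 0.9763 -0.0088  0.9088  1.4734 -0.5171 -0.0554 -0.9552 -0.6344]
 [-0.4997  1.4473 -0.4593 -1.7004 -0.8321 -1.5852 -0.1808  0.1195]]
[[297.9843 202.9245]]
[[301.3956 206.4069]]
```

View pics/c3.png

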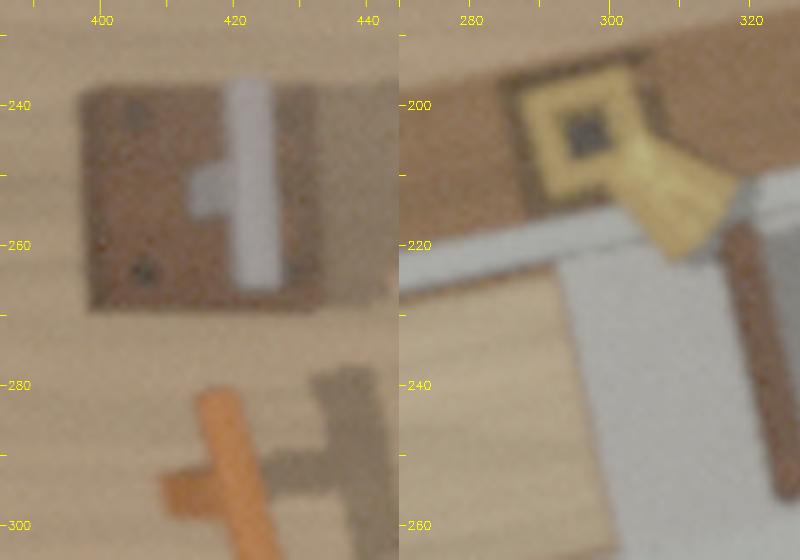

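c3 shows the key handle from (422,236) to (424,266) and the socket at about (297,204), with the block turned like the box. The key is near (0.481,-0.363) with yaw about 0. I'm moving over it now.

Emit:
step_arm --targets "1 0.332 -0.76 0 0 0 0.383; 1 0.332 -0.76 0 0 0 0.383; 1 0.332 -0.76 0 0 0 0.383; 1 0.332 -0.76 0 0 0 0.383; 1 0.332 -0.76 0 0 0 0.383; 1 0.332 -0.76 0 0 0 0.383; 1 0.332 -0.76 0 0 0 0.383; 1 0.332 -0.76 0 0 0 0.383; 1 0.332 -0.76 0 0 0 0.383; 1 0.332 -0.76 0 0 0 0.383"

```text
clock: 0.93
eef_pos: [0.3141, 0.0956, 0.2011]
tool_rot: [-0.0, 1.0, 0.0, 0.0]
ft_force: [1.2, 0.0, 0.4]
grip_width: 0.0853
grasp_force: 0.0
```

Emit:
step_arm --targets "1 0.334 -0.92 -0.02 0 0 0; 1 0.334 -0.92 -0.02 0 0 0; 1 0.334 -0.92 -0.02 0 0 0; 1 0.334 -0.92 -0.02 0 0 0; 1 0.334 -0.92 -0.02 0 0 0; 1 0.334 -0.92 -0.02 0 0 0; 1 0.334 -0.92 -0.02 0 0 0; 1 0.334 -0.92 -0.02 0 0 0; 1 0.334 -0.92 -0.02 0 0 0; 1 0.334 -0.92 -0.02 0 0 0"

```text
clock: 1.77
eef_pos: [0.4562, -0.2961, 0.192]
tool_rot: [0.0, 1.0, 0.0, -0.0]
ft_force: [0.7, 1.6, 0.6]
grip_width: 0.0853
grasp_force: 0.0
```

Emit:
step_arm --targets "1 0.049 -0.132 -0.15 0 0 0; 1 0.049 -0.132 -0.15 0 0 0; 1 0.049 -0.132 -0.15 0 0 0; 1 0.049 -0.132 -0.15 0 0 0; 1 0.049 -0.132 -0.15 0 0 0"

```text
clock: 2.18
eef_pos: [0.4795, -0.3596, 0.1155]
tool_rot: [0.001, 1.0, 0.002, -0.002]
ft_force: [-0.2, 0.3, -0.4]
grip_width: 0.0854
grasp_force: 0.0
```

```bash
cat > look.py <<'E'
import sys,numpy as np,cv2
from workcell import bot
# usage: look.py out  tx ty tw th  sx sy sw sh  k
a=sys.argv;o=list(map(int,a[2:]));k=o[8];R=[]
for n,(x,y,w,h) in(("top",o[:4]),("side",o[4:8])):
    im=bot.camera(n)[:,:,::-1];cv2.imwrite(f"pics/{a[1]}_{n}.png",im)
    c=cv2.resize(im[y:y+h,x:x+w],None,fx=k,fy=k,interpolation=cv2.INTER_CUBIC)
    c=np.clip(255*(c/255.)**.6,0,255).astype(np.uint8)
    for u in range((x+9)//10*10,x+w,10):
        cv2.line(c,((u-x)*k,0),((u-x)*k,8),(0,255,255),1);cv2.putText(c,str(u),((u-x)*k-10,20),0,.35,(0,255,255),1)
    for v in range((y+9)//10*10,y+h,10):
        cv2.line(c,(0,(v-y)*k),(8,(v-y)*k),(0,255,255),1);cv2.putText(c,str(v),(10,(v-y)*k+4),0,.35,(0,255,255),1)
    R.append(c)
H=max(c.shape[0] for c in R)
cv2.imwrite(f"pics/{a[1]}.png",np.hstack([cv2.copyMakeBorder(c,0,H-c.shape[0],0,0,0) for c in R]))
E
python3 look.py g1 375 215 80 110 280 270 140 120 5
python3 -c "
from h import *
o=bot.get_obs();print(o['eef_pos'],o['ft_force'],proj('top',o['eef_pos']),proj('side',o['eef_pos']))"; python3 -c "
import cv2;print(cv2.imread('pics/g1.png').shape)"
```

```text
[ 0.48094981 -0.35948536  0.11844684] [0.06432915 0.75208942 0.52223454] [[423.59281944 250.65230048]] [[375.1300352  318.80813424]]
(600, 1100, 3)
```

```bash
python3 -c "
import cv2;im=cv2.imread('pics/g1.png');cv2.imwrite('pics/g1v.png',im[:600,:800] if im.shape[1]<=800 else cv2.resize(im,(800,int(im.shape[0]*800/im.shape[1]))))"
```

```text
(no output)
```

View pics/g1v.png

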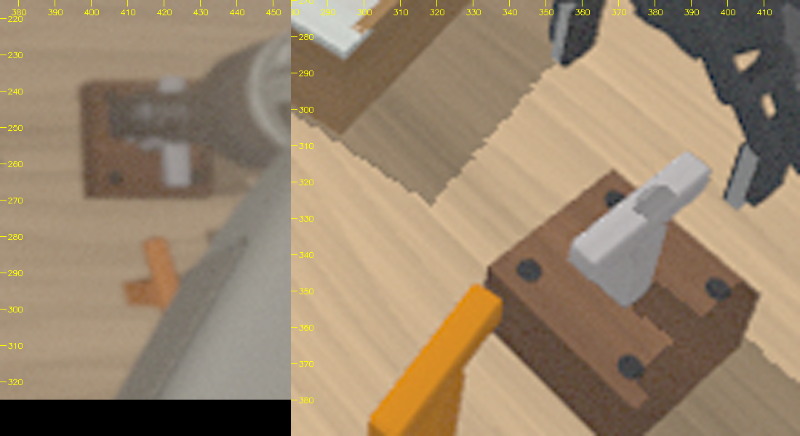

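```bash
python3 - <<'E'
from h import *
np.set_printoptions(precision=4,suppress=True)
A=np.array
t=[("top",(.04,0,.105),A([422.4,236.2])),("top",(-.04,0,.105),A([424.2,266.3]))]
s=[("side",(.04,-.008,.105),A([395.4,317.3])),("side",(.04,.008,.105),A([389.8,311.8])),("side",(-.04,.008,.105),A([356.9,337.2])),("side",(-.04,-.008,.105),A([361.8,342.4]))]
h=.045
ss=[("side",(-h,h,h),A([333.9,343.2])),("side",(h,h,h),A([368.6,316.9])),("side",(h,-h,h),A([408.7,351]))]
for o in(t,s,t+s,ss):
    x,r=fit((.48,-.36,0),o);print(x);print(r.T)
p=bot.get_obs()["eef_pos"]
for dy in(-.0425,.0425):print(proj("side",p+[[0,dy,.013]]),proj("side",p+[[-.011,dy,.013]]))
E
```

```text
[ 0.4809 -0.3628  0.0086]
[[ 0.     -0.    ]
 [ 0.0196 -0.0191]]
[ 0.4801 -0.3657 -0.0293]
[[ 1.2214 -0.7591 -1.6751  0.9203]
 [ 0.3965 -0.5507 -1.0027  1.0815]]
[ 0.4804 -0.3651 -0.0266]
[[ 1.3851  0.3369  0.9983 -0.9888 -1.7873  0.8201]
 [ 0.214   0.1641  0.0104 -0.912  -1.3139  0.7448]]
[ 0.4815 -0.3656  0.    ]
[[-0.3206 -0.1191  0.4501]
 [ 0.1246 -0.5397  0.2275]]
[[398.418  332.1477]] [[393.786  336.0959]]
[[356.3656 296.9111]] [[351.7537 300.2234]]
```

Emit:
step_arm --targets "1 0 -0.009 -0.06 0 0 0; 1 0 -0.009 -0.116 0 0 0; 1 0 -0.009 -0.116 0 0 0; -1 0 -0.009 -0.116 0 0 0; -1 0 -0.009 -0.116 0 0 0; -1 0 -0.009 -0.116 0 0 0; -1 0 -0.009 -0.116 0 0 0; -1 0 -0.009 -0.116 0 0 0; -1 0 -0.009 -0.116 0 0 0; -1 0 -0.009 -0.116 0 0 0"

```text
clock: 3.12
eef_pos: [0.4816, -0.365, 0.061]
tool_rot: [0.0, 1.0, -0.001, 0.001]
ft_force: [-0.8, 0.2, 5.4]
grip_width: 0.0145
grasp_force: 60.4
```

Emit:
step_arm --targets "-1 0 0 0.04 0 0 0; -1 0 0 0.08 0 0 0; -1 0 0 0.14 0 0 0; -1 0 0 0.2 0 0 0; -1 0 0 0.26 0 0 0; -1 0 0 0.26 0 0 0; -1 0 0 0.26 0 0 0"

```text
clock: 3.7
eef_pos: [0.4818, -0.3654, 0.1914]
tool_rot: [0.0, 1.0, -0.001, 0.002]
ft_force: [-0.3, 0.9, -2.4]
grip_width: 0.0143
grasp_force: 59.6
```

```bash
python3 look.py g2 375 215 60 60 320 190 100 150 4; python3 -c "
from h import *
o=bot.get_obs();print(o['eef_pos'],o['tool_rot'],o['ft_force'],o['joint_pos'],proj('side',o['eef_pos']))"
```

```text
[ 0.47997434 -0.36399075  0.18801244] [ 6.00450684e-05  9.99999026e-01  8.22420858e-04 -1.12581683e-03] [-0.13504023 -0.11537284 -1.60336038] [-6.48799110e-01  4.55129881e-01  2.79082405e-01  1.39753684e+00
 -4.97107555e-05 -6.48678951e-01] [[384.81201261 292.36915999]]
```

View pics/g2.png

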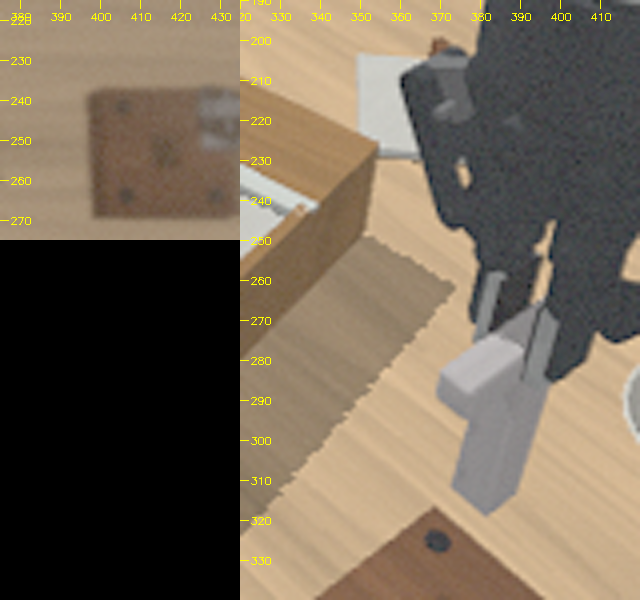

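Emit:
step_arm --targets "-1 0.266 0.668 0 0 0 0.318; -1 0.266 0.668 0 0 0 0.318; -1 0.266 0.668 0 0 0 0.318; -1 0.266 0.668 0 0 0 0.318; -1 0.266 0.668 0 0 0 0.318; -1 0.266 0.668 0 0 0 0.318; -1 0.266 0.668 0 0 0 0.318; -1 0.266 0.668 0 0 0 0.318; -1 0.266 0.668 0 0 0 0.318; -1 0.266 0.668 0 0 0 0.318"

```text
clock: 4.63
eef_pos: [0.6139, -0.0245, 0.1863]
tool_rot: [-0.128, 0.992, 0.002, -0.002]
ft_force: [0.0, -0.6, -2.0]
grip_width: 0.0141
grasp_force: 59.6
```

Emit:
step_arm --targets "-1 0 0 -0.03 0 0 0; -1 0 0 -0.03 0 0 0; -1 0 0 -0.03 0 0 0"

```text
clock: 4.88
eef_pos: [0.6116, -0.0307, 0.1717]
tool_rot: [-0.124, 0.992, 0.0, -0.003]
ft_force: [0.9, 0.8, -1.1]
grip_width: 0.0145
grasp_force: 59.5
```

```bash
python3 look.py g3 270 185 10 10 260 140 90 85 7; python3 -c "
from h import *
o=bot.get_obs();print(o['clock'],o['eef_pos'],o['tool_rot'],o['ft_force'],proj('side',o['eef_pos']))"
```

```text
4.9833 [ 0.61306991 -0.03121766  0.17380677] [-1.24056835e-01  9.92274570e-01  1.30730312e-04 -1.03117682e-03] [-0.0714973  -0.40429578 -1.99489353] [[303.11422963 173.90416771]]
```

View pics/g3.png

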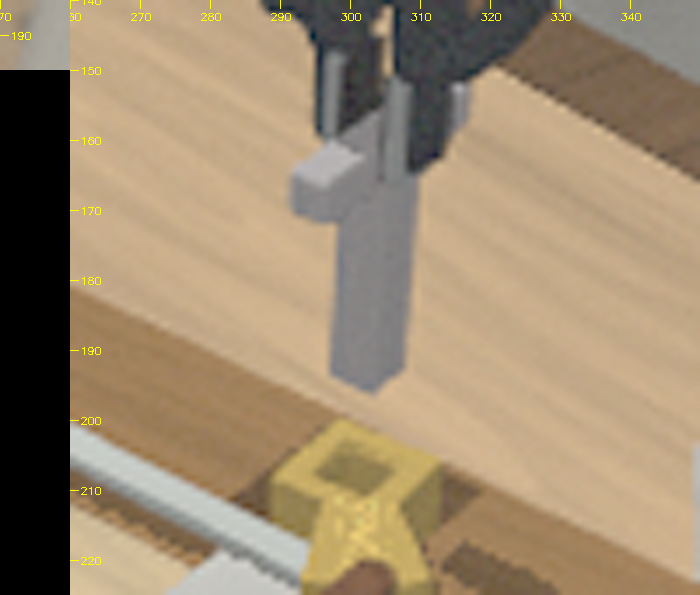

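```bash
cat > f3.py <<'E'
from h import *
np.set_printoptions(precision=4,suppress=True)
P=lambda a,b:np.array([260+(a-70)/7,140+b/7])
b=.021;h=.01;z=.082
lk=[("side",(-b,b,z),P(271,482)),("side",(b,b,z),P(345,421)),("side",(b,-b,z),P(440,462))]
ho=[("side",(-h,h,z),P(315,470)),("side",(h,h,z),P(352,447)),("side",(h,-h,z),P(392,462)),("side",(-h,-h,z),P(362,488))]
for o in(lk,ho,lk+ho):
    x,r=fit((.613,-.03,.25),o);print("lock",x);print(r.T)
w=.009
for zt in(.123,.118,.128):
    x,r=fit((.613,-.03,.25),[("side",(-w,w,zt),P(331,375)),("side",(-w,-w,zt),P(372,395)),("side",(w,-w,zt),P(404,368))]);print("tip",x);print(r.T)
# shank near edges direction: expected slope for vertical edges
t=np.array(x[:2])
c=W(x,(-w,-w,.123))[0];print(proj("side",[c,c+[0,0,.07]]))
E
python3 f3.py
```

```text
lock [ 0.6115 -0.0325  0.2689]
[[-0.0343 -0.6036  0.6431]
 [-0.2572 -0.124   0.3649]]
lock [ 0.613  -0.0295  0.2279]
[[-0.1783 -0.4573  0.6962  0.0163]
 [-0.144  -0.8354  0.2389  0.5897]]
lock [ 0.6123 -0.0307  0.2451]
[[-0.3242 -0.565   0.4276 -0.0553 -0.4465  0.7992  0.2365]
 [-0.9289 -0.6079  0.0645  0.2946 -0.4628  0.55    0.9665]]
tip [ 0.6127 -0.0327  0.2423]
[[-0.4103  0.23    0.1557]
 [-0.0892 -0.0686  0.15  ]]
tip [ 0.6175 -0.0277  0.2408]
[[-0.3489  0.2208  0.1128]
 [-0.0863 -0.0886  0.1701]]
tip [ 0.6079 -0.0378  0.2439]
[[-0.4739  0.2386  0.1983]
 [-0.0918 -0.0483  0.1295]]
[[303.2756 198.1873]
 [304.832  171.6303]]
```

Emit:
step_arm --targets "-1 0 0.002 -0.04 0 0 0; -1 0 0.002 -0.07 0 0 0; -1 0 0.002 -0.07 0 0 0; -1 0 0.002 -0.078 0 0 0; -1 0 0.002 -0.086 0 0 0; -1 0 0.002 -0.092 0 0 0"

```text
clock: 5.48
eef_pos: [0.6151, -0.0299, 0.1307]
tool_rot: [-0.124, 0.992, -0.0, 0.002]
ft_force: [-3.6, 0.2, 15.7]
grip_width: 0.0144
grasp_force: 61.9
```

Emit:
step_arm --targets "-1 -0.002 0 0 0 0 0; -1 -0.004 0 0 0 0 0; -1 -0.004 0 -0.004 0 0 0; -1 -0.004 0 -0.004 0 0 0"

```text
clock: 5.82
eef_pos: [0.6143, -0.0298, 0.1307]
tool_rot: [-0.124, 0.992, -0.001, 0.004]
ft_force: [-1.2, 0.3, 11.6]
grip_width: 0.0144
grasp_force: 61.3
```

```bash
python3 - <<'E'
from workcell import bot
import numpy as np
np.set_printoptions(precision=4,suppress=True)
for i in range(4):
    bot.camera("side");o=bot.get_obs();print(o["eef_pos"],o["ft_force"],o["ft_torque"],o["tool_rot"])
E
```

```text
[ 0.6144 -0.0298  0.1307] [-1.3887  0.6178 11.2519] [-0.0911  0.2117 -0.0104] [-0.1245  0.9922 -0.0008  0.0038]
[ 0.6143 -0.0298  0.1307] [-0.4971  0.1477 11.9918] [-0.0872  0.1527  0.0083] [-0.1245  0.9922 -0.0008  0.0038]
[ 0.6144 -0.0298  0.1307] [-1.3612 -0.0373 11.6766] [-0.1261  0.2093 -0.0331] [-0.1245  0.9922 -0.0008  0.0038]
[ 0.6143 -0.0298  0.1307] [-0.9142  0.1167 11.0149] [-0.1306  0.145   0.032 ] [-0.1245  0.9922 -0.0008  0.0038]
```

Emit:
step_arm --targets "-1 0 0 0.014 0 0 0; -1 0.006 0.004 0.014 0 0 0; -1 0.006 0.004 0.014 0 0 0; -1 0.006 0.004 0.006 0 0 0; -1 0.006 0.004 0 0 0 0; -1 0.006 0.004 -0.006 0 0 0; -1 0.006 0.004 -0.006 0 0 0"

```text
clock: 6.6
eef_pos: [0.6164, -0.0278, 0.1303]
tool_rot: [-0.125, 0.992, -0.001, 0.004]
ft_force: [-8.6, -0.8, 27.4]
grip_width: 0.0146
grasp_force: 63.5
```

```bash
cat > o.py <<'E'
from workcell import bot
import numpy as np
np.set_printoptions(precision=4,suppress=True)
for i in range(2):
    bot.camera("side");o=bot.get_obs();print(o["clock"],o["eef_pos"],o["ft_force"],o["ft_torque"],o["tool_rot"])
E
python3 o.py
```

```text
6.65 [ 0.6164 -0.0278  0.1303] [-8.5158 -1.2053 28.0304] [0.05   2.0692 0.0253] [-0.1246  0.9922 -0.0008  0.0038]
6.7 [ 0.6164 -0.0278  0.1303] [-8.2859 -0.5148 28.5291] [0.0037 2.1262 0.0493] [-0.1246  0.9922 -0.0008  0.0038]
```

Emit:
step_arm --targets "-1 0 0 0.018 0 0 0; -1 -0.005 -0.001 0.02 0 0 0; -1 -0.005 -0.001 0.02 0 0 0; -1 -0.005 -0.001 0.014 0 0 0; -1 -0.005 -0.001 0.01 0 0 0; -1 -0.005 -0.001 0.004 0 0 0; -1 -0.005 -0.001 0.004 0 0 0"

```text
clock: 7.28
eef_pos: [0.6116, -0.028, 0.1236]
tool_rot: [-0.125, 0.992, 0.0, -0.001]
ft_force: [0.6, 0.5, -1.2]
grip_width: 0.0147
grasp_force: 59.6
```

```bash
python3 o.py
```

```text
7.3333 [ 0.6118 -0.028   0.1241] [ 0.4256 -0.0422 -1.3679] [-0.0071  0.0053  0.0158] [-0.1245  0.9922  0.0002 -0.0011]
7.3833 [ 0.6119 -0.028   0.1246] [ 0.0821 -0.2439 -1.612 ] [-0.0555 -0.0072  0.0498] [-0.1246  0.9922  0.0002 -0.0008]
```

Emit:
step_arm --targets "-1 0 0 -0.012 0 0 0; -1 0 0 -0.024 0 0 0; -1 0 0 -0.034 0 0 0; -1 0 0 -0.042 0 0 0; -1 0 0 -0.048 0 0 0; -1 0 0 -0.052 0 0 0; -1 0 0 -0.052 0 0 0"

```text
clock: 7.97
eef_pos: [0.6135, -0.0277, 0.1049]
tool_rot: [-0.125, 0.992, -0.0, 0.003]
ft_force: [-7.2, 1.5, 21.7]
grip_width: 0.0145
grasp_force: 62.7
```

```bash
python3 o.py
```

```text
8.0167 [ 0.6136 -0.0277  0.1049] [-6.4564 -0.0622 20.8191] [0.3153 1.8029 0.0513] [-0.1247  0.9922 -0.0002  0.0029]
8.0667 [ 0.6135 -0.0277  0.1049] [-6.8714  0.7427 21.2438] [0.2836 1.816  0.0661] [-0.1247  0.9922 -0.0002  0.0029]
```

Emit:
step_arm --targets "-1 -0.003 0 0 0 0 0; -1 -0.006 0 0 0 0 0; -1 -0.006 0 0 0 0 0.03; -1 -0.006 0 0 0 0 0.03; -1 -0.006 0 -0.002 0 0 0; -1 -0.006 0 -0.002 0 0 0"

```text
clock: 8.57
eef_pos: [0.6128, -0.0279, 0.1049]
tool_rot: [-0.124, 0.992, -0.001, 0.005]
ft_force: [-3.2, 1.3, 22.3]
grip_width: 0.0144
grasp_force: 62.7
```

```bash
python3 o.py; python3 look.py g4 270 185 10 10 260 150 90 85 7
```

```text
8.6167 [ 0.6128 -0.0278  0.1048] [-3.93    0.3569 21.501 ] [0.219  0.8866 0.0304] [-0.1247  0.9922 -0.0006  0.0053]
8.6667 [ 0.6128 -0.0279  0.1048] [-2.7964  1.5149 21.1616] [ 0.2637  0.8819 -0.0149] [-0.1247  0.9922 -0.0006  0.0053]
```

View pics/g4.png

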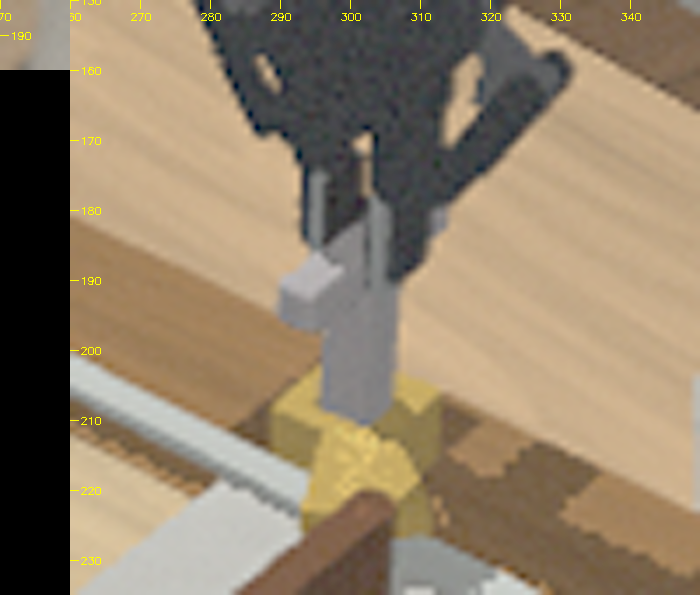

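Emit:
step_arm --targets "-1 0.006 0 0.012 0 0 0; -1 0.006 0 0.012 0 0 0.1; -1 0.006 0 0.012 0 0 0.2; -1 0.006 0 0.012 0 0 0.3; -1 0.006 0 0.012 0 0 0.4; -1 0.006 0 0.012 0 0 0.5; -1 0.006 0 0.012 0 0 0.6; -1 0.006 0 0.012 0 0 0.7; -1 0.006 0 0.012 0 0 0.8; -1 0.006 0 0.012 0 0 0.9"

```text
clock: 9.6
eef_pos: [0.6133, -0.0283, 0.1051]
tool_rot: [-0.462, 0.887, -0.001, 0.001]
ft_force: [0.6, -0.2, 1.9]
grip_width: 0.0142
grasp_force: 60.1
```

```bash
python3 o.py
```

```text
9.65 [ 0.6132 -0.0283  0.105 ] [ 0.5131 -0.1591  2.2144] [-0.1594 -0.2502 -0.0384] [-0.4629  0.8864 -0.0007  0.0008]
9.7 [ 0.6132 -0.0283  0.105 ] [ 1.3489 -0.0872  1.3104] [-0.2168 -0.2651 -0.0242] [-0.4601  0.8879 -0.0007  0.0008]
```

Emit:
step_arm --targets "-1 0 0 0 0 0 0.1; -1 0 0 0 0 0 0.2; -1 0 0 0 0 0 0.3; -1 0 0 0 0 0 0.4; -1 0 0 0 0 0 0.5; -1 0 0 0 0 0 0.6; -1 0 0 0 0 0 0.7; -1 0 0 0 0 0 0.8; -1 0 0 0 0 0 0.88; -1 0 0 0 0 0 0.88"

```text
clock: 10.53
eef_pos: [0.6137, -0.0282, 0.1051]
tool_rot: [0.733, -0.68, 0.001, -0.001]
ft_force: [3.3, -0.7, 0.4]
grip_width: 0.0142
grasp_force: 60.0
```

```bash
python3 o.py
```

```text
10.5833 [ 0.6136 -0.0282  0.1051] [ 2.958 -1.463  0.043] [-0.1318 -0.9083 -0.0507] [ 0.7328 -0.6804  0.0011 -0.0009]
10.6333 [ 0.6136 -0.0282  0.1051] [ 4.1492 -1.368   0.1768] [-0.1265 -1.0237 -0.0051] [ 0.7328 -0.6804  0.0011 -0.0008]
```

Emit:
step_arm --targets "-1 0 0 0 0 0 0.05; -1 0 0 0 0 0 0.1; -1 0 0 0 0 0 0.15; -1 0 0 0 0 0 0.2; -1 0 0 0 0 0 0.2"

```text
clock: 11.05
eef_pos: [0.6137, -0.0281, 0.1051]
tool_rot: [0.784, -0.621, 0.001, -0.001]
ft_force: [4.8, 0.1, 0.8]
grip_width: 0.0143
grasp_force: 60.4
```

```bash
python3 o.py
```

```text
11.1 [ 0.6136 -0.0281  0.1051] [5.0123 0.6798 0.4876] [ 0.0313 -1.3244 -0.6321] [ 0.7837 -0.6212  0.0011 -0.0009]
11.15 [ 0.6136 -0.0281  0.1051] [ 5.6643 -0.6832 -0.0227] [-0.0027 -1.3294 -0.6568] [ 0.7838 -0.621   0.0011 -0.0009]
```

Emit:
step_arm --targets "-1 0.003 0 0 0 0 -0.05; -1 0.003 0 0 0 0 -0.1; -1 0.003 0 0 0 0 -0.1; 0 0.003 0 0 0 0 -0.1; 0 0.003 0 0 0 0 -0.1; 0 0.003 0 0 0 0 -0.1; 0 0.003 0 0 0 0 -0.1; 0 0.003 0 0 0 0 -0.1"

```text
clock: 11.82
eef_pos: [0.6131, -0.0279, 0.1041]
tool_rot: [0.76, -0.65, -0.001, 0.0]
ft_force: [-0.1, 0.6, -0.6]
grip_width: 0.0426
grasp_force: 0.0
```

```bash
python3 o.py; python3 -c "from workcell import bot;print(bot.get_obs()['grip_width'])"
```

```text
11.8667 [ 0.6133 -0.028   0.1042] [0.9585 0.5574 0.7868] [-0.0057 -0.0092  0.0228] [ 0.7599 -0.65   -0.0005  0.0003]
11.9167 [ 0.6135 -0.028   0.1043] [ 0.5232  0.8779 -0.1871] [0.0196 0.0089 0.0249] [ 0.7599 -0.65   -0.0003  0.0002]
0.04272062522550955
```

Emit:
step_arm --targets "0 0 0 0.04 0 0 0; 0 0 0 0.1 0 0 0; 0 0 0 0.18 0 0 0; 0 0 0 0.2 0 0 0; -1 -0.183 -0.213 0.2 0 0 0.06; -1 -0.183 -0.213 0.2 0 0 0.06; -1 -0.183 -0.213 0.2 0 0 0.06; -1 -0.183 -0.213 0.2 0 0 0.06; -1 -0.183 -0.213 0.2 0 0 0.06; -1 -0.183 -0.213 0.2 0 0 0.06"

```text
clock: 12.75
eef_pos: [0.5221, -0.1352, 0.2051]
tool_rot: [0.774, -0.633, 0.0, -0.0]
ft_force: [0.5, -0.7, 0.1]
grip_width: 0.0001
grasp_force: 0.0
```

```bash
python3 o.py; python3 look.py g5 225 170 165 120 190 150 165 170 4; python3 -c "
import cv2;im=cv2.imread('pics/g5.png');print(im.shape);cv2.imwrite('pics/g5v.png',im[:,660:])"
```

```text
12.8 [ 0.5227 -0.1345  0.205 ] [ 0.0554  1.266  -0.4798] [ 0.0314 -0.0411  0.0082] [ 0.7748 -0.6322  0.0004 -0.0005]
12.85 [ 0.523  -0.134   0.2048] [-0.1798  0.4048 -0.1081] [ 0.0006 -0.0092 -0.0101] [ 0.7752 -0.6317  0.0003 -0.0004]
(680, 1320, 3)
```

View pics/g5v.png

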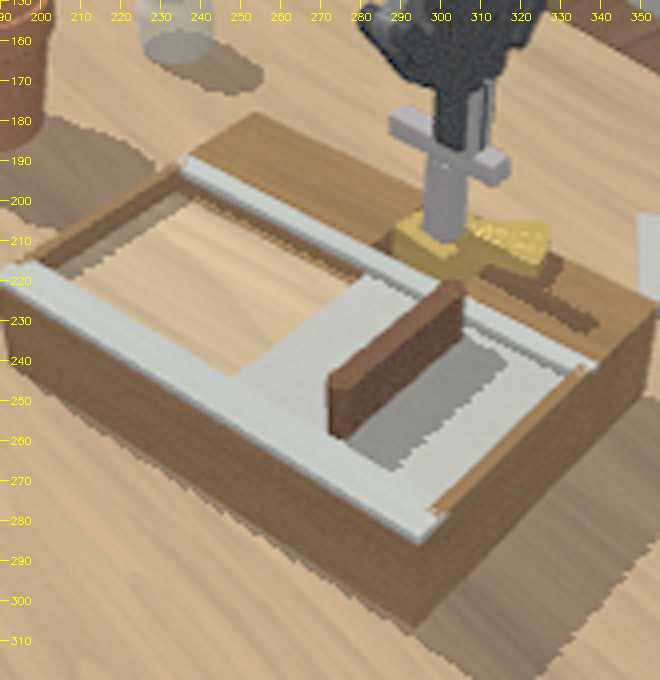

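The key stands in the lock at (302,205) and the lobe has swung clear to (327,209). The bar's top runs from (272,244) to (306,220). I'll check the bar position before lowering the fingers.

```bash
python3 - <<'E'
from h import *
q=(.504,-.023,.205)
print(proj("side",W(q,[(-.055,-.075,.098),(.055,-.075,.098),(-.085,-.155,.07),(-.085,.155,.07)])))
E
```

```text
[[271.27520753 246.41861178]
 [304.07060425 219.89239679]
 [292.91755224 284.14856782]
 [187.3354669  217.66050157]]
```

Emit:
step_arm --targets "-1 0 0 -0.08 0 0 0; -1 0 0 -0.16 0 0 0; -1 0 0 -0.2 0 0 0; -1 0 0 -0.2 0 0 0"

```text
clock: 13.28
eef_pos: [0.5186, -0.1324, 0.0989]
tool_rot: [0.776, -0.631, -0.005, 0.002]
ft_force: [-0.4, 0.6, 0.1]
grip_width: -0.0004
grasp_force: 0.0
```

Emit:
step_arm --targets "-1 0 0 -0.03 0 0 0; -1 0 0 -0.054 0 0 0; -1 0 0 -0.054 0 0 0; -1 0 0 -0.054 0 0 0"

```text
clock: 13.62
eef_pos: [0.5231, -0.1341, 0.0784]
tool_rot: [0.775, -0.632, 0.0, -0.0]
ft_force: [-0.1, -0.1, 0.1]
grip_width: 0.0
grasp_force: 0.0
```

```bash
python3 o.py
```

```text
13.6667 [ 0.5236 -0.1343  0.079 ] [0.6591 0.5479 0.1721] [ 0.0221 -0.0846  0.0178] [ 0.7753 -0.6316  0.0009 -0.0004]
13.7167 [ 0.5238 -0.1345  0.0792] [ 0.382  -0.0557  0.7232] [ 0.0128 -0.0382  0.0381] [ 0.7752 -0.6317  0.0012 -0.0006]
```

Emit:
step_arm --targets "-1 -0.005 0.0235 0 0 0 0; -1 -0.01 0.047 0 0 0 0; -1 -0.015 0.0705 0 0 0 0; -1 -0.0195 0.094 0 0 0 0; -1 -0.0245 0.1175 0 0 0 0; -1 -0.029 0.141 0 0 0 0; -1 -0.034 0.1645 0 0 0 0; -1 -0.039 0.188 0 0 0 0; -1 -0.044 0.2115 0 0 0 0; -1 -0.049 0.235 0 0 0 0"

```text
clock: 14.55
eef_pos: [0.4975, -0.0158, 0.0776]
tool_rot: [0.775, -0.632, -0.0, 0.0]
ft_force: [0.2, 0.1, 0.2]
grip_width: 0.0002
grasp_force: 0.0
```

Emit:
step_arm --targets "-1 -0.003 0.016 0 0 0 0; -1 -0.006 0.03 0 0 0 0; -1 -0.009 0.044 0 0 0 0; -1 -0.012 0.056 0 0 0 0; -1 -0.0145 0.07 0 0 0 0; -1 -0.0145 0.07 0 0 0 0"

```text
clock: 15.05
eef_pos: [0.4903, 0.019, 0.0775]
tool_rot: [0.775, -0.632, -0.0, -0.0]
ft_force: [-0.3, -0.4, 0.1]
grip_width: -0.0003
grasp_force: 0.0
```

```bash
python3 o.py
```

```text
15.1 [0.4905 0.0184 0.0776] [-0.0431  0.0291  0.0275] [ 0.0061  0.034  -0.002 ] [ 0.7752 -0.6317  0.0001  0.    ]
15.15 [0.4906 0.0181 0.0776] [-0.0367  0.1291  1.1536] [ 0.0054  0.0157 -0.022 ] [ 0.7751 -0.6318  0.0001  0.0001]
```

Emit:
step_arm --targets "-1 -0.002 0.008 0 0 0 0; -1 -0.0035 0.016 0 0 0 0; -1 -0.005 0.024 0 0 0 0; -1 -0.0065 0.032 0 0 0 0; -1 -0.0065 0.032 0 0 0 0"

```text
clock: 15.57
eef_pos: [0.4871, 0.0347, 0.0776]
tool_rot: [0.775, -0.632, -0.0, -0.0]
ft_force: [0.1, 0.7, 0.2]
grip_width: 0.0004
grasp_force: 0.0
```

```bash
python3 o.py
```

```text
15.6167 [0.4872 0.0344 0.0776] [-0.1197 -0.5318 -0.0818] [-0.0223  0.0031  0.027 ] [ 0.7752 -0.6317 -0.      0.    ]
15.6667 [0.4873 0.0342 0.0776] [0.705  0.4551 0.1503] [ 0.0498  0.0129 -0.0196] [ 0.7752 -0.6318  0.0001  0.    ]
```

Emit:
step_arm --targets "-1 -0.001 0.006 0 0 0 0; -1 -0.0025 0.012 0 0 0 0; -1 -0.0025 0.012 0 0 0 0"

```text
clock: 15.92
eef_pos: [0.4859, 0.0404, 0.0776]
tool_rot: [0.775, -0.632, -0.0, -0.0]
ft_force: [0.2, -0.2, -0.2]
grip_width: 0.0
grasp_force: 0.0
```

Emit:
step_arm --targets "-1 -0.001 0.006 0 0 0 0; -1 -0.002 0.01 0 0 0 0; -1 -0.002 0.01 0 0 0 0"

```text
clock: 16.17
eef_pos: [0.4849, 0.0454, 0.0776]
tool_rot: [0.775, -0.632, -0.0, -0.0]
ft_force: [-0.1, -1.4, 0.7]
grip_width: 0.0
grasp_force: 0.0
```

```bash
python3 o.py
```

```text
16.2167 [0.485  0.0452 0.0776] [-0.0826  0.0082  0.0203] [ 0.0073 -0.0275  0.0208] [ 0.7751 -0.6318  0.      0.    ]
16.2667 [0.485  0.0451 0.0776] [-0.0937 -0.7536 -0.028 ] [-0.0466  0.027   0.0147] [ 0.7751 -0.6319  0.      0.    ]
```

```bash
python3 - <<'E'
from h import *
im0=cv2.imread("pics/side0.png");im=bot.camera("side")[:,:,::-1].copy();cv2.imwrite("pics/s6_side.png",im)
q=(.504,-.023,.205)
for y in(-.075,.06,.077):print(y,proj("side",W(q,[(-.055,y,.098),(.055,y,.098),(-.055,y-.007,.063)])).round(1).tolist())
# colour of bar in side0
c=im0[248:254,276:279].reshape(-1,3).mean(0);print("bar bgr",c)
for n,I in(("0",im0),("now",im)):
    m=(np.abs(I.astype(float)-c).max(2)<16).astype(np.uint8);m=cv2.morphologyEx(m,cv2.MORPH_OPEN,np.ones((3,3)))
    k,l,s,ce=cv2.connectedComponentsWithStats(m[150:300,180:360])
    print(n,[(s[i].tolist(),ce[i].round(0).tolist()) for i in range(1,k) if s[i,4]>30])
print(im[np.ix_(range(160,262,6),range(196,330,6))].astype(int).sum(2))
E
```

```text
-0.075 [[271.3, 246.4], [304.1, 219.9], [273.9, 260.3]]
0.06 [[224.5, 218.9], [258.3, 196.4], [227.9, 232.3]]
0.077 [[219.1, 215.7], [253.0, 193.7], [222.6, 229.1]]
bar bgr [22.         32.83333333 49.72222222]
0 [([92, 75, 34, 34, 383], [108.0, 92.0]), ([115, 131, 10, 9, 36], [120.0, 135.0])]
now [([92, 76, 33, 33, 524], [107.0, 91.0])]
[[175 348 392 414  98  92  88  82  61 126 109 423 409 423 386 402 394 398
  417 395 372 366 391]
 [156 400 378 395 122  85  78  97  87 121 150 389 427 399 418 385 383 412
  415 396 400 375 341]
 [164 419 388 389 160  82  91  92  72 111 398 411 411 380 419 432 405 404
  404 422 381 383 415]
 [159 407 418 243 133  63  80  60  77  78 386 382 400 411 412 408 437 410
  413 400 415 392 396]
 [161 240 238  96  86 426  82  83  84 259 244 258 363 378 405 432 260 362
  435 418 395 395 404]
 [250 255 245 242 255  82  75  90 274 257 251 252 260 250 300 399 434 298
  265 384 271 405 387]
 [215 240 247 251 240 249  91 249 502 520 266 250 248 239 250 257 274 253
  254 424 404 415 422]
 [238 214 227 239 157 151  51 258 255 172 526 520 265 232 237 248 265 257
  251 4
[... 189 characters left out ...]
218 234 227 365 159]
 [509 530 463 408 450 469 451 438 416 480 473 442 450 456 514 277 511 520
  181 269 155 151 165]
 [171 539 526 511 429 459 443 445 435 441 456 473 464 508 517 508 498 178
   89 509 268 244 155]
 [162 164 288 516 524 509 405 454 453 415 275 305 304 297 294 165 121 119
  109 288 517 507 261]
 [160 154 149 156 447 504 513 433 432 446 308 292 513 303 104 108 105 101
  300 293 495 299 518]
 [368 155 161 160 158 184 520 514 509 494 291 294 302 106  95 120 111 293
  294 291 486 484 498]
 [419 390 160 148 156 154 145 326 502 289 311 292 287 109 104 126 293 294
  295 343 490 499 244]
 [396 418 388 233 149 161 151 140 168 524 492 304 322 121 221 297 301 306
  294 290 299 140 147]]
```

```bash
python3 - <<'E'
from h import *
im=cv2.imread("pics/s6_side.png").astype(int).sum(2)
p=bot.get_obs()["eef_pos"];print(p)
for z in(.0,.02,.03):print(z,proj("side",p+[[0,0,z]]).round(1))
for v in range(192,214,2):print(v,im[v,218:256:2])
E
```

```text
[0.48507266 0.044991   0.07761679]
0.0 [[237.8 213.3]]
0.02 [[237.3 206.5]]
0.03 [[237.1 203. ]]
192 [240 239 251 255 104  79  74  71  86  68 125 104 182 448 240 257 254 245
 264]
194 [244 248 247 250 250 246  90  99  90 114 252 117 191 552 532 427 241 267
 260]
196 [243 240 248 250 249 187 106  91 104 117 249  92 180 502 517 537 520 354
 249]
198 [247 248 260 195 155 157 138  80  75  95 260 115 229 292 327 482 523 529
 521]
200 [248 240 157 161 160 146 213  74  90  98 253 149 240 162 172 280 339 521
 521]
202 [188 157 154 145 151 285 293  51  80  80 258 150 240 255 158 160 172 281
 333]
204 [155 150 144 238 296 271 264 481 367 124 246 193 442 412 233 248 155 154
 176]
206 [139 181 270 256 274 311 495 470 458 464 437 497 475 463 429 414 266 246
 151]
208 [274 259 259 252 436 447 458 483 474 465 454 460 497 486 470 451 420 423
 298]
210 [264 257 282 436 430 439 430 448 495 493 480 466 447 473 489 480 467 450
 426]
212 [308 455 450 446 432 419 428 432 431 463 495 490 470 460 455 472 486 477
 463]
```

The bar hasn't moved. The fingertips really sit about 23 mm above the reported TCP, so they passed just over it. I'm going back to lower them behind the bar.

Emit:
step_arm --targets "-1 0 0 0.06 0 0 0; -1 0.077 -0.36 0.06 0 0 0; -1 0.077 -0.36 0.06 0 0 0; -1 0.077 -0.36 0.06 0 0 0; -1 0.077 -0.36 0.06 0 0 0; -1 0.077 -0.36 0.06 0 0 0; -1 0.077 -0.36 0.06 0 0 0; -1 0.077 -0.36 0.02 0 0 0; -1 0.077 -0.36 -0.02 0 0 0; -1 0.077 -0.36 -0.02 0 0 0"

```text
clock: 17.15
eef_pos: [0.5202, -0.1338, 0.0639]
tool_rot: [0.775, -0.632, -0.003, 0.001]
ft_force: [-0.4, 0.2, -0.8]
grip_width: -0.0001
grasp_force: 0.0
```

Emit:
step_arm --targets "-1 0 0 -0.012 0 0 0; -1 0 0 -0.024 0 0 0; -1 0 0 -0.024 0 0 0; -1 0 0 -0.024 0 0 0"

```text
clock: 17.48
eef_pos: [0.5238, -0.1347, 0.056]
tool_rot: [0.775, -0.632, 0.0, -0.0]
ft_force: [-0.5, -0.1, 0.9]
grip_width: 0.0
grasp_force: 0.0
```

```bash
python3 o.py
```

```text
17.5333 [ 0.5241 -0.1349  0.0563] [-0.0849 -0.0676 -0.2739] [-0.0021 -0.0101  0.0192] [ 0.7752 -0.6318  0.0005 -0.0002]
17.5833 [ 0.5242 -0.1349  0.0564] [ 0.2264 -0.2927  1.2624] [-0.0195 -0.0043 -0.0291] [ 0.7751 -0.6318  0.0007 -0.0003]
```

Emit:
step_arm --targets "-1 -0.005 0.0235 0 0 0 0; -1 -0.0085 0.04 0 0 0 0; -1 -0.0115 0.055 0 0 0 0; -1 -0.0145 0.07 0 0 0 0; -1 -0.018 0.086 0 0 0 0; -1 -0.021 0.102 0 0 0 0"

```text
clock: 18.08
eef_pos: [0.5131, -0.0835, 0.056]
tool_rot: [0.775, -0.632, 0.001, 0.0]
ft_force: [-0.6, -2.6, 0.7]
grip_width: -0.0
grasp_force: 1.4
```

```bash
cat > bar.py <<'E'
from h import *
im0=cv2.imread("pics/side0.png");I=bot.camera("side")[:,:,::-1].copy();cv2.imwrite("pics/s7_side.png",I)
c=im0[248:254,276:279].reshape(-1,3).mean(0)
m=(np.abs(I.astype(float)-c).max(2)<16).astype(np.uint8);m=cv2.morphologyEx(m,cv2.MORPH_OPEN,np.ones((3,3)))
k,l,s,ce=cv2.connectedComponentsWithStats(m[150:300,180:360])
print([(s[i].tolist(),(ce[i]+[180,150]).round(0).tolist()) for i in range(1,k) if s[i,4]>30])
q=(.504,-.023,.205)
for y in(-.075,0,.077):print(y,proj("side",W(q,[(0,y-.004,.085),(-.055,y,.098)])).round(0).tolist())
o=bot.get_obs();print(o["clock"],o["eef_pos"],o["ft_force"])
E
python3 bar.py
```

```text
[([110, 71, 4, 9, 35], [292.0, 225.0]), ([81, 83, 20, 19, 199], [269.0, 242.0])]
-0.075 [[290.0, 238.0], [271.0, 246.0]]
0 [[263.0, 223.0], [244.0, 231.0]]
0.077 [[238.0, 209.0], [219.0, 216.0]]
18.1333 [ 0.51252507 -0.08171696  0.05577039] [-0.08019443  0.99991995  0.8545659 ]
```

Emit:
step_arm --targets "-1 -0.0045 0.0215 0 0 0 0; -1 -0.009 0.043 0 0 0 0; -1 -0.0135 0.0645 0 0 0 0; -1 -0.018 0.086 0 0 0 0; -1 -0.0225 0.1075 0 0 0 0; -1 -0.027 0.129 0 0 0 0; -1 -0.031 0.15 0 0 0 0; -1 -0.0355 0.17 0 0 0 0; -1 -0.039 0.188 0 0 0 0; -1 -0.042 0.202 0 0 0 0"

```text
clock: 18.97
eef_pos: [0.4916, 0.0181, 0.0555]
tool_rot: [0.775, -0.632, -0.0, 0.0]
ft_force: [-0.3, -2.7, 1.9]
grip_width: 0.0003
grasp_force: 1.5
```

Emit:
step_arm --targets "-1 -0.0015 0.008 0 0 0 0; -1 -0.003 0.015 0 0 0 0; -1 -0.0045 0.022 0 0 0 0; -1 -0.0055 0.027 0 0 0 0; -1 -0.0055 0.027 0 0 0 0"

```text
clock: 19.38
eef_pos: [0.4891, 0.0311, 0.0554]
tool_rot: [0.775, -0.632, -0.001, -0.0]
ft_force: [0.2, -1.4, 0.3]
grip_width: 0.0001
grasp_force: 0.3
```

```bash
python3 bar.py
```

```text
[([69, 49, 6, 12, 65], [252.0, 205.0]), ([41, 61, 20, 18, 205], [230.0, 219.0]), ([105, 91, 9, 5, 37], [289.0, 243.0])]
-0.075 [[290.0, 238.0], [271.0, 246.0]]
0 [[263.0, 223.0], [244.0, 231.0]]
0.077 [[238.0, 209.0], [219.0, 216.0]]
19.4333 [0.48913871 0.03108946 0.05540802] [-0.33360348 -0.1205459  -0.64615059]
```

Emit:
step_arm --targets "-1 -0.001 0.005 0 0 0 0; -1 -0.002 0.01 0 0 0 0; -1 -0.003 0.014 0 0 0 0; -1 -0.003 0.014 0 0 0 0"

```text
clock: 19.77
eef_pos: [0.4887, 0.034, 0.056]
tool_rot: [0.774, -0.633, 0.003, 0.002]
ft_force: [0.5, -12.3, 1.3]
grip_width: -0.0
grasp_force: 5.8
```

```bash
python3 bar.py
```

```text
[([68, 48, 7, 13, 73], [251.0, 204.0]), ([41, 61, 20, 17, 204], [229.0, 219.0]), ([105, 90, 9, 6, 45], [289.0, 242.0])]
-0.075 [[290.0, 238.0], [271.0, 246.0]]
0 [[263.0, 223.0], [244.0, 231.0]]
0.077 [[238.0, 209.0], [219.0, 216.0]]
19.8167 [0.48865413 0.03398177 0.05594285] [  1.5250574  -11.24758012   1.40632667]
```

Emit:
step_arm --targets "-1 0.003 -0.014 0 0 0 0; -1 0.008 -0.04 0 0 0 0; -1 0.008 -0.04 0 0 0 0; -1 0.008 -0.04 0.08 0 0 0; -1 0.008 -0.04 0.16 0 0 0; -1 0.008 -0.04 0.24 0 0 0; -1 -0.1 -0.04 0.36 0 0 0; -1 -0.2 -0.04 0.4 0 0 0; -1 -0.2 -0.04 0.4 0 0 0; -1 -0.2 -0.04 0.4 0 0 0"

```text
clock: 20.65
eef_pos: [0.385, 0.0183, 0.2596]
tool_rot: [0.775, -0.632, 0.001, -0.002]
ft_force: [-0.0, -0.6, -1.0]
grip_width: -0.0001
grasp_force: 0.0
```

```bash
python3 bar.py; python3 - <<'E'
import cv2,numpy as np
g=cv2.imread("pics/g5_side.png").astype(float);n=cv2.imread("pics/s7_side.png").astype(float);z=cv2.imread("pics/side0.png").astype(float)
d=lambda a,b,x,y,w,h:round(np.abs(a-b).max(2)[y:y+h,x:x+w].mean(),1)
print("key",d(g,n,287,190,45,30),"handle",d(g,n,287,176,12,16),"pot",d(z,n,160,135,45,55),"jar",d(z,n,222,135,24,32),"dish",d(z,n,412,275,60,45),"ref",d(z,n,450,150,60,60))
print("orange/stand",d(z,n,300,310,110,90))
E
```

```text
[([41, 48, 34, 30, 395], [237.0, 213.0])]
-0.075 [[290.0, 238.0], [271.0, 246.0]]
0 [[263.0, 223.0], [244.0, 231.0]]
0.077 [[238.0, 209.0], [219.0, 216.0]]
20.7 [0.38629388 0.01829222 0.25891289] [-0.32175656  0.39012279  0.38929602]
key 2.8 handle 6.4 pot 12.1 jar 4.9 dish 5.4 ref 4.7
orange/stand 22.8
```

```bash
python3 -c "
from workcell import bot
print(bot.job_done())"
```

```text
the job is handed in; nothing more can be done
None
```

The job is handed in at about 21 s of the 61 s allowed: the lock is turned anticlockwise to its end stop, the lid is slid fully open against the end wall, and the key is left standing in the lock. The arm never worked near the pot, jar or dish; image comparison showed the jar and dish unchanged, while the pot's region differed somewhat, probably because the arm was in view, and I did not look again.

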